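Nest the fan trays in the scroll mounter's studio

ROBOT

A 7-joint arm with a two-finger parallel gripper is mounted at the origin on the work surface. World frame = base frame: x ahead of the robot, y to its left, z up, the work surface at z = 0. Lengths are in mm, angles in rad, forces in N, time in s.
With the tool pointing down it reaches from about 425 to 875 mm from the base axis. Payload 9.9 kg.
Tool frame: the origin (TCP) lies midway between the tips of the shut fingers; the grasp point (between the pads) lies 19 mm behind it; z points along the fingers, y is the line along which they close (so a half turn about z gives the same grasp; the last joint's range is limited). The gripper opens to 85 mm and grips with 20 to 120 N. Pads are 22 mm wide; open, the fingers measure 114 mm over their backs; the gripper's body (76 mm by 85 mm) begins 54 mm behind the grasp point. The pads swing forward as they close: fully open they stand 13 mm farther back than shut.
Start: joints at [-1.388, 0.576, 0.025, 1.437, -0.015, 1.129, -0.057], TCP at [177.953, 651.123, 231.289] pointing down, gripper open.
Joint ranges: [-2.76, 2.76], [-0.34, 2.15], [-1.52, 1.57], [0.19, 2.46], [-1.09, 4.23], [0.17, 1.99], [-2.82, 2.82]. Speed limits (rad/s): [2.22, 2.22, 3.01, 3.01, 3.14, 3.14, 3.14].

INTERFACE

Orientations are given as a unit quaternion [w, x, y, z].
In Python, from cell import r, cams gives the robot as it stands.
- The arm moves only by the tool carry_out, never from a script. Its argument "motion" is one flat list of numbers, 5 for each row, row after row: the shift along the world's x, y, z in m, then the turn about the world's z in degrees, then the closure in counts, from 0 (fully open) to 255 (shut). A call has 1 to 12 rows; each row shifts and turns the commanded pose from where the row before left it; what a row does not reach is not made up. A row lasts 1/8 s, in which the tool goes at most 62.5 mm and 10.7 degrees, less where a joint would pass 70% of its speed; a pose out of reach is approached as far as the arm can. A call is refused whole if a number of a shift passes 0.0625 or a number of a turn 10.7, either way. A call with a gripper value outside its range is refused whole. The fingers move at their own pace and stop on an object; "squeeze" is the grip in N (left out, the last holds). Time passes only in rows, so rows that do not move let the fingers close. It gives the time, the measured TCP pose, the force, the opening and the grip force at its end, in the units of the state.
- r.get_state(): the state, without advancing time (a new reading comes with each control period).
- cams.get_image(name): name is "side" or "top"; returns the picture (480x640x3 uint8, red, green, blue); there is no depth.
- cams.get_calibration(name): a dict with "fovy" (degrees; the focal length in pixels is half the picture's height over the tangent of half this angle, whatever the lens; pixels are square), "cx", "cy" (the principal point, pixels), "k1" (the pictures are not rectified: a ray, as slopes to the right and down, at radius r is drawn at 1 + k1 r^2 times it, then the intrinsics apply), "world_from_camera" (4x4, takes a point from camera to world coordinates). Camera axes: x right, y up, looking along -z (the intrinsics and any distortion apply to the point x, -y, -z); pixel columns grow to the right and rows downward; lengths in mm; the calibration is good to about 2 mm. A picture is of the moment at which its call begins. get_calibration takes no time and is no camera call.
- r.close_job(): hands the job in; it is judged then, once.
The state is a dict: "time_s": time; "joints": joint angles; "qvel": joint speeds; "tau": joint torques, N m; "position": TCP position; "ee_rot": TCP orientation; "ft_force": force on the tool from outside, world axes, zero at the start; "wrist_torque": the same for the moment, N m; "grip_width": opening from 0.0 (shut) to 1.0 (fully open); "gripper_force": force on a finger pad.
Only numpy, scipy, OpenCV 4.12 (cv2) and the standard library are available. Lean on these libraries where they do the work, as an engineer would, in place of code of your own. Each camera call takes 0.05 s, during which the arm holds its last target. There are 200 camera calls.

TASK

Clear the red fan tray by standing the stone seal that is in it upright on the stamping mat, anywhere wholly on the mat. Then nest the trays: turn the green tray until its outline matches the red one and set it fully home in the red tray, and last do the same with the ivory tray in the green one. Set everything down gently, never drop it, and leave all the other things on the table where they are.

Things in the scene. Friction and masses are not known exactly. Their poses are not given: they have to be found in the camera images.
- tray_red: loose fan-shaped lacquer tray, red, gold line on the rim; holds the seal, becomes the bottom of the nest. A band between two arcs, 68 mm apart, about a centre at x = -80 mm, reaching 42 deg either side of +x; 154 mm across the wide arc, 38 mm high, about 0.2 kg. Origin: underside, on the middle line halfway between the arcs (rim at x = +-34 mm). x points to the wide convex arc, z up. Wide corners at x 6, y +-77 mm
- tray_green: celadon green tray, empty, of the same shape, size, origin and axes as the red one; stands on the table turned 0.35 to 2.25 rad (counter-clockwise from above) from the red one. Section of all trays: floor 3 mm thick, 32 mm wide inside; walls slope outwards; around the top a lip, outer face upright and 16 mm high (z 22 to 38 mm), top 5 mm wide; under the lip the wall steps in 8.5 mm
- tray_ivory: ivory white tray, empty, same shape, size, origin and axes; stands on the table turned 0.35 to 2.25 rad clockwise from the red one. Nesting: with outlines matched (same x direction) a tray drops into the one below until lip rests on lip, its origin 16 mm above the other's; 3.5 mm play all round when home, more while entering. Not matched, it stays about 20 mm too high or tilts
- tray_red_grip (a point): middle of the red tray's lip: 30 mm above its origin, same axes. A tray is gripped here from above across its 68 mm, fingers closing along its x on the two upright lip faces, at x = +-34 mm (the flat there is 33 mm long on the wide arc, 14 mm on the concave arc). The mass centre is within 6 mm. Fingers reaching below the lip would meet the lip of the tray it is nested in
- tray_green_grip (a point): the same point on the green tray
- tray_ivory_grip (a point): the same point on the ivory tray
- seal: stone seal, dark blue: a square column 22 x 22 x 62 mm with a low dome (20 mm across, to z = 70 mm) on top; stands upright on the floor of the red tray (35 mm of its height above the tray's rim). Origin: centre of its square foot; x and y across its flat sides, z up. About 0.09 kg.
- mat: square grey felt stamping mat, fixed, 110 x 110 x 6 mm. Origin: centre of its underside, its top is at z = 6 mm; x and y along its sides.
- inkstone: black slate inkstone, 130 x 90 x 24 mm, bystander. Origin: centre of its underside.
- ink_bottle: black ink bottle with red cap, 54 mm across, 115 mm high, bystander. Origin: centre of its underside.
- paste_box: round white and blue porcelain seal-paste box, 73 mm across, 36 mm high, bystander. Origin: centre of its underside.
- paperweight: brass bar paperweight, 160 x 26 x 20 mm, bystander. Origin: centre of its underside.
- water_cup: white porcelain water cup, 72 mm across, 55 mm high, bystander. Origin: centre of its underside.
- brush_rest: blue porcelain mountain-shaped brush rest with a writing brush lying across it (fixed to it), 240 x 100 mm, 53 mm high, bystander; the brush lies along x. Origin: centre of the rest's underside.
- brush_pot: white porcelain brush pot full of brushes, 100 mm across, 240 mm high with the brushes, bystander. Origin: centre of its underside.

How it is judged:
By the outcome, as a careful person would: the job done as asked, in the order asked, and still so for the second after the job is handed in, with the robot touching nothing.
It also fails if it takes over 72 s, if anything falls off the work surface, if the arm or the gripper's body presses on something with over 40 N, if the wrist force passes 120 N, or if a joint passes its speed limit or range.

## Working session

There is one attempt and no reset: what is moved stays moved. The work goes in short steps, Python scripts to look and compute and a tool call to move; the robot and the scene stay as the last step left them, time stands still between calls to the robot, and variables do not carry over. Pictures are saved under pics/ and viewed, at most 10 in all, crops included, and the job is handed in when it is done.

Besides the shell and the picture viewer there is one more tool, called after "Call:" as name(argument=value, ...) on one line, values as JSON. carry_out: Moves the arm, as the interface text tells. Its arguments: {"type":"object","properties":{"motion":{"type":"array"},"squeeze":{"type":"number"}},"required":["motion"]}

```bash
mkdir -p pics; ls; cat > shot.py <<'E'
import sys,cv2
from cell import r,cams
for n in sys.argv[2:]:
    cv2.imwrite(f'pics/{sys.argv[1]}_{n}.png',cams.get_image(n)[:,:,::-1])
E
python3 shot.py a top side; python3 -c "
from cell import r,cams
print(r.get_state())
for n in ('top','side'): print(cams.get_calibration(n))"
```

```text
pics
{'time_s': 0.1, 'joints': array([-1.38778629,  0.57647441,  0.02484257,  1.43786141, -0.01500741,
        1.12897956, -0.0565002 ]), 'qvel': array([ 0.00019366, -0.00282125,  0.00126675, -0.00128899, -0.00021592,
        0.00021273, -0.00012236]), 'tau': array([ 6.22234555e-03, -7.67314553e+01,  2.25769691e+00, -2.86605227e+01,
        1.57288264e-02,  8.60489585e-03, -1.21687245e-05]), 'position': array([177.84601065, 650.71439596, 230.49784206]), 'ee_rot': array([-6.72335337e-05,  1.32993458e-01,  9.91116617e-01, -7.66183667e-04]), 'ft_force': array([ 0.24209375, -0.24638464, -0.412565  ]), 'wrist_torque': array([-0.01495744, -0.02285556, -0.06712701]), 'gripper_force': 0.0, 'grip_width': 0.9989683525417993}
{'fovy': 49.32416110857528, 'cx': 322.0999028612579, 'cy': 236.45968046125284, 'k1': -0.02713258425416937, 'world_from_camera': array([[ 1.16318408e-02,  9.93184776e-01, -1.15968535e-01,
         3.97871147e+02],
       [-9.99931964e-01,  1.16549132e-02, -4.79156362e-04,
        -9.31622304e+00],
       [ 8.75712400e-04,  1.15966218e-01,  9.93252772e-01,
         1.46720053e+03],
       [ 0.00000000e+00,  0.00000000e+00,  0.00000000e+00,
         1.00000000e+00]])}
{'fovy': 47.21766987473203, 'cx': 322.6435227678218, 'cy': 236.3274731196636, 'k1': -0.11729420229602339, 'world_from_camera': array([[ 7.10047857e-01,  5.30113065e-01, -4.63478349e-01,
        -2.48733087e+01],
       [-7.03862453e-01,  5.15409691e-01, -4.88805174e-01,
        -6.58339905e+02],
       [-2.02407766e-02,  6.73300073e-01,  7.39092228e-01,
         1.03900009e+03],
       [ 0.00000000e+00,  0.00000000e+00,  0.00000000e+00,
         1.00000000e+00]])}
```

View pics/a_top.png

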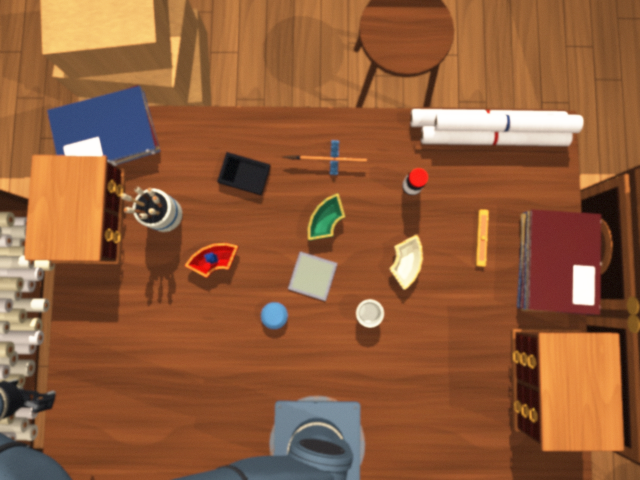

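View pics/a_side.png

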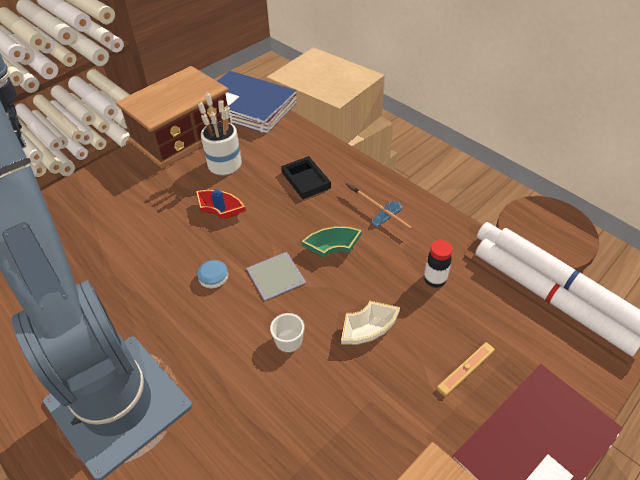

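The top view shows the red tray with the seal at (212,259), green at (326,217), ivory at (407,262) and the mat at (313,276). The paste box (274,316), cup (370,313) and brush pot (157,210) are close by. The side view agrees: red (220,203), green (332,240), ivory (370,324), mat (276,276).

```bash
cat > m.py <<'E'
import cv2,numpy as np
from cell import r,cams
def rays(n,px):
    c=cams.get_calibration(n);f=240/np.tan(np.radians(c['fovy'])/2)
    K=np.array([[f,0,c['cx']],[0,f,c['cy']],[0,0,1]])
    u=cv2.undistortPoints(np.float64(px).reshape(-1,1,2),K,np.array([c['k1'],0,0,0,0]))[:,0]
    T=c['world_from_camera'];d=np.c_[u[:,0],-u[:,1],-np.ones(len(u))]@T[:3,:3].T
    return T[:3,3],d
def cast(n,px,z):
    o,d=rays(n,px);return (o+d*((z-o[2])/d[:,2])[:,None])[:,:2]
def hsvimg(n,s=4):
    im=cams.get_image(n);return cv2.cvtColor(cv2.resize(im,None,fx=s,fy=s,interpolation=cv2.INTER_CUBIC),cv2.COLOR_RGB2HSV)
def contour(mask,px,s=4):   # contour (orig pixels) of the blob nearest to px
    mask=cv2.morphologyEx(mask,cv2.MORPH_CLOSE,np.ones((9,9),np.uint8))
    cs=[c for c in cv2.findContours(mask,cv2.RETR_EXTERNAL,cv2.CHAIN_APPROX_NONE)[0] if cv2.contourArea(c)>60*s]
    c=min(cs,key=lambda c:np.hypot(*(c[:,0].mean(0)/s-px)))
    return (c[:,0]+.5)/s-.5
def poly(p):
    m=cv2.moments(np.float32(p).reshape(-1,1,2));c=np.array([m['m10'],m['m01']])/m['m00']
    th=.5*np.arctan2(2*m['mu11'],m['mu20']-m['mu02'])  # long axis
    return c,th,m['m00']
def tray(h,lo,hi,px,z=30,n='top'):
    p=cast(n,contour(cv2.inRange(h,lo,hi),px),z)
    c,th,A=poly(p);ch,_,_=poly(cv2.convexHull(np.float32(p)))
    x=np.array([-np.sin(th),np.cos(th)])
    if x@(c-ch)<0:x=-x
    q=(p-c)@np.c_[x,[-x[1],x[0]]]
    print('yaw %.1f deg'%np.degrees(np.arctan2(x[1],x[0])),'origin',(c+2.6*x).round(1),'area %.0f'%abs(A),'ext',np.ptp(q,axis=0).round(1))
E
cat > a.py <<'E'
from m import *
h=hsvimg('top')
for n,px in dict(red=(212,259),seal=(211,258),green=(326,217),ivory=(407,262),mat=(313,276),wood=(300,350)).items():print(n,[h[4*px[1]+d,4*px[0]+e].tolist() for d in(-20,0,20) for e in (-20,0,20)])
cv2.imwrite('pics/crop.png',cv2.cvtColor(h[800:1300,700:1750],cv2.COLOR_HSV2BGR)[::1,::1][:,:800])
E
python3 a.py
```

```text
red [[140, 132, 114], [116, 157, 143], [178, 224, 172], [115, 155, 127], [109, 198, 121], [153, 126, 73], [0, 229, 241], [175, 208, 129], [0, 235, 167]]
seal [[175, 210, 125], [139, 130, 120], [179, 227, 185], [129, 132, 116], [110, 200, 130], [122, 131, 78], [179, 227, 210], [164, 172, 86], [176, 219, 120]]
green [[74, 171, 76], [74, 164, 109], [74, 165, 102], [74, 161, 109], [74, 167, 139], [73, 168, 158], [74, 163, 158], [74, 169, 155], [74, 171, 128]]
ivory [[22, 71, 231], [27, 23, 254], [27, 19, 255], [26, 24, 255], [29, 20, 254], [27, 22, 254], [28, 16, 255], [29, 20, 254], [24, 37, 253]]
mat [[31, 40, 196], [29, 40, 197], [31, 41, 197], [33, 42, 198], [32, 41, 197], [34, 41, 198], [30, 41, 197], [33, 42, 199], [32, 41, 198]]
wood [[10, 184, 147], [11, 182, 146], [11, 181, 148], [11, 184, 157], [11, 184, 158], [10, 181, 158], [11, 183, 139], [11, 180, 136], [11, 182, 136]]
```

View pics/crop.png

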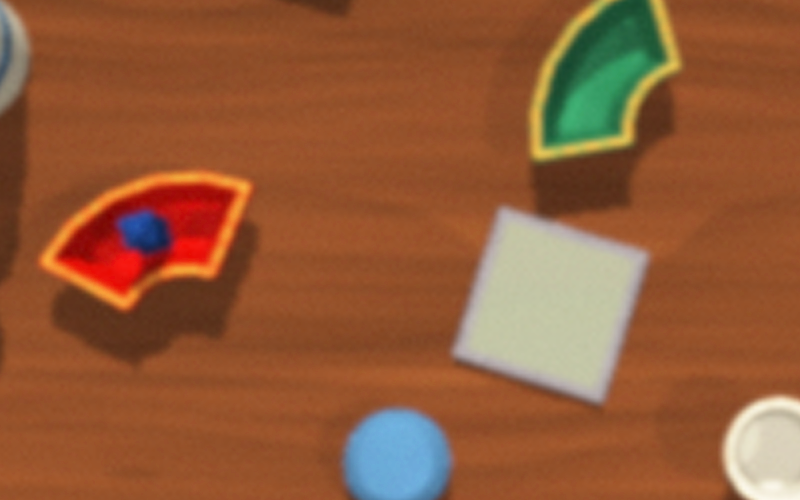

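The crop shows the gold-rimmed trays clearly against the wood, and the seal at crop (145,232) sits slightly left of the red tray's middle. I'll use a "not wood" mask for the outlines.

```bash
cat >> m.py <<'E'
def notwood(h): return cv2.bitwise_not(cv2.inRange(h,(4,90,0),(17,255,185)))
def trays(names):
    h=hsvimg('top');m=notwood(h);m=np.stack([m]*1)[0]
    for n,px in names.items():
        print(n,end=' ');tray(m,255,255,px)
    return h,m
E
cat > b.py <<'E'
from m import *
h,m=trays(dict(red=(212,259),green=(326,217),ivory=(407,262)))
p=cast('top',contour(m,(313,276)),6);c,_,A=poly(p);r_=cv2.minAreaRect(np.float32(p));print('mat',c.round(1),r_[1],r_[2])
for n,px in dict(paste=(274,316),cup=(370,313),ink=(244,174),brushrest=(330,158)).items(): print(n,poly(cast('top',contour(m,px),40))[0].round())
k=lambda h:cv2.inRange(h,(100,100,40),(135,255,255))
a=contour(k(h),(211,258))
for z in (45,55,70): print('seal top z',z,poly(cast('top',a,z))[0].round(1))
r2=cv2.minAreaRect(np.float32(cast('top',a,55)));print('rect',r2)
b=contour(k(hsvimg('side')),(219,200))
for z in (45,55,70): print('seal side z',z,poly(cast('side',b,z))[0].round(1))
t=b[b[:,1].argmin()];print('side top pt',t,cast('side',[t],72).round(1))
# far extreme in top view = top face edge
s=cast('top',a,65);print('top bbox z65',s.min(0).round(1),s.max(0).round(1))
E
python3 b.py
```

```text
red yaw 21.0 deg origin [505.5 295.8] area 8612 ext [ 82.6 155.9]
green yaw 59.2 deg origin [619.2 -14.6] area 8941 ext [ 84.3 156.2]
ivory yaw -103.8 deg origin [ 500.8 -247.3] area 9134 ext [ 86.3 155.5]
mat [457.8  17.7] (112.91497802734375, 113.50879669189453) 72.76718139648438
paste [349. 120.]
cup [ 358. -140.]
ink [740. 213.]
brushrest [788. -38.]
seal top z 45 [502.8 295. ]
seal top z 55 [502.  292.9]
seal top z 70 [500.9 289.7]
rect ((501.52947998046875, 293.098876953125), (26.000629425048828, 28.72468376159668), 16.755300521850586)
seal side z 45 [498.4 290.4]
seal side z 55 [493.1 280.8]
seal side z 70 [485.2 266.5]
side top pt [215.375 189.125] [[503.4 301.1]]
top bbox z65 [488.6 275.6] [513.6 307.1]
```

Sizes check out: extents are 83×156 mm against 80×154 nominal, and the mat is 113 mm. The yaws are red 21°, green +38° and ivory −125° from red, all inside the stated ranges. The seal is near (502.5, 294) with its sides at about 20°. I'll move over the seal.

Call:
carry_out(motion=[0.027, -0.03, -0.005, 3, 100, 0.027, -0.03, -0.005, 3, 100, 0.027, -0.03, -0.005, 3, 100, 0.027, -0.03, -0.005, 3, 100, 0.027, -0.03, -0.005, 3, 100, 0.027, -0.03, -0.005, 3, 100, 0.027, -0.03, -0.005, 3, 100, 0.027, -0.03, -0.005, 3, 100, 0.027, -0.03, -0.005, 3, 100, 0.027, -0.03, -0.005, 3, 100, 0.027, -0.03, -0.005, 3, 100, 0.027, -0.027, -0.005, 2, 100], squeeze=30)

```text
time_s: 1.75
position: [502.8, 292.9, 171.2]
ee_rot: [0.0, -0.172, 0.985, -0.0]
ft_force: [0.6, 0.5, 0.5]
grip_width: 0.611
gripper_force: 0.0
```

Call:
carry_out(motion=[0, 0, -0.035, 0, 100, 0, 0, -0.03, 0, 100, 0, 0, 0, 0, 100, 0, 0, 0, 0, 100])

```text
time_s: 2.25
position: [502.4, 294.5, 107.3]
ee_rot: [0.0, -0.171, 0.985, 0.0]
ft_force: [-0.2, 0.4, -0.1]
grip_width: 0.612
gripper_force: 0.0
```

```bash
python3 - <<'E'
import cv2
from cell import cams
a=[cv2.resize(cams.get_image(n)[y:y+150,x:x+130,::-1],None,fx=3,fy=3) for n,x,y in (('side',160,110),('top',150,180))]
cv2.imwrite('pics/c.png',cv2.hconcat(a))
E
```

```text
(no output)
```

View pics/c.png

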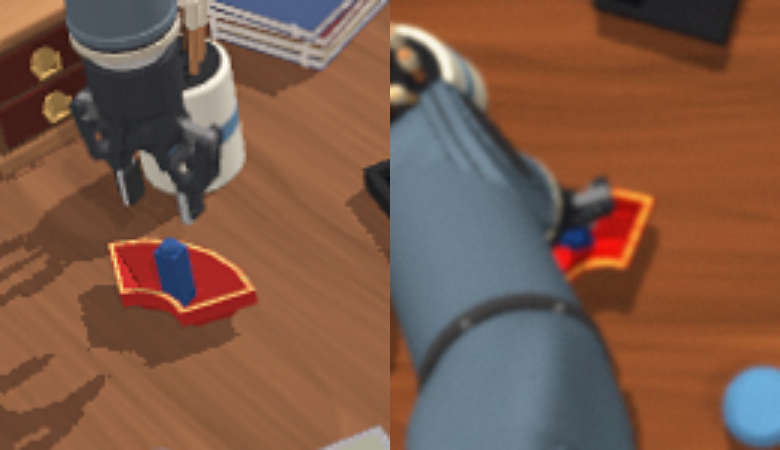

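The side crop shows the seal upright in the tray, top at (172,243) and foot at about (180,303), with the fingers above it. I'll check the lateral offset.

```bash
python3 - <<'E'
from m import *
h=hsvimg('side');a=contour(cv2.inRange(h,(100,100,30),(135,255,255)),(218,200))
print(a.min(0),a.max(0))
# top face: upper 22 percent of blob
t=a[a[:,1]<a[:,1].min()+5]; print('top face',t.mean(0),cast('side',[t.mean(0)],68).round(1))
(c,s,an)=cv2.minAreaRect(np.float32(a));print(c,s,an)
# axis line: blob center at several rows vs projection of vertical line through (502.5,294)
C=cams.get_calibration('side');T=np.linalg.inv(C['world_from_camera']);f=240/np.tan(np.radians(C['fovy'])/2)
def proj(p):
    q=T[:3,:3]@p+T[:3,3];u=np.array([q[0],-q[1]])/-q[2];u*=1+C['k1']*u@u;return u*f+[C['cx'],C['cy']]
for z in(40,55,70):
    q=proj(np.array([502.5,294,z]));w=a[abs(a[:,1]-q[1])<.6];print(z,q.round(1),'blob mid col',(w[:,0].min()+w[:,0].max())/2)
print(proj(np.array([502.4+2,294.5-2,73.])))
E
```

```text
[211.125 189.125] [224.375 211.125]
top face [216.69318182 191.13409091] [[503.3 296.2]]
(217.85182189941406, 200.27456665039062) (22.84197998046875, 10.718303680419922) 77.00537872314453
40 [218.6 199.4] blob mid col 217.625
55 [217.7 195.3] blob mid col 216.75
70 [216.8 191.1] blob mid col 217.0
[217.57569123 190.20369042]
```

Both views agree on the seal to within 2 mm. I'll descend and grip.

Call:
carry_out(motion=[0.0, 0.001, -0.03, 0, 100, 0, 0, -0.025, 0, 100, 0, 0, -0.01, 0, 100, 0, 0, 0, 0, 130, 0, 0, 0, 0, 150, 0, 0, 0, 0, 170, 0, 0, 0, 0, 190, 0, 0, 0, 0, 230, 0, 0, 0, 0, 230, 0, 0, 0, 0, 230], squeeze=30)

```text
time_s: 3.65
position: [502.3, 295.4, 42.0]
ee_rot: [0.001, -0.171, 0.985, 0.0]
ft_force: [-0.6, -0.6, 4.8]
grip_width: 0.257
gripper_force: 29.4
```

Call:
carry_out(motion=[0, 0, 0.01, 0, 230, 0, 0, 0.025, 0, 230, 0, 0, 0.03, 0, 230, 0, 0, 0.02, 0, 230, -0.006, -0.037, 0, 0, 230, -0.006, -0.04, 0, 0, 230, -0.006, -0.04, 0, 0, 230, -0.006, -0.04, 0, 0, 230, -0.006, -0.04, 0, 0, 230, -0.006, -0.04, 0, 0, 230, -0.006, -0.03, 0, 0, 230, -0.002, -0.01, 0, 0, 230])

```text
time_s: 5.15
position: [457.5, 16.2, 126.8]
ee_rot: [0.0, -0.17, 0.985, -0.0]
ft_force: [1.0, 0.5, -0.8]
grip_width: 0.253
gripper_force: 29.7
```

Call:
carry_out(motion=[0, 0, -0.03, 0, 230, 0, 0, -0.03, 0, 230, 0, 0, -0.01, 0, 230, 0, 0, -0.005, 0, 230, 0, 0, -0.003, 0, 230, 0, 0, 0, 0, 230])

```text
time_s: 5.9
position: [458.3, 18.2, 48.7]
ee_rot: [0.0, -0.171, 0.985, -0.0]
ft_force: [0.9, 0.4, -1.3]
grip_width: 0.255
gripper_force: 29.6
```

Call:
carry_out(motion=[0, 0, -0.002, 0, 230, 0, 0, -0.001, 0, 230, 0, 0, -0.001, 0, 230, 0, 0, 0, 0, 230])

```text
time_s: 6.4
position: [458.1, 18.2, 45.0]
ee_rot: [0.0, -0.171, 0.985, -0.0]
ft_force: [-2.0, -0.3, 11.3]
grip_width: 0.252
gripper_force: 31.3
```

Contact felt at 11 N, at the expected height. I'll release slowly and rise.

Call:
carry_out(motion=[0, 0, 0.0005, 0, 180, 0, 0, 0, 0, 165, 0, 0, 0, 0, 150, 0, 0, 0, 0, 130, 0, 0, 0, 0, 110, 0, 0, 0.02, 0, 110, 0, 0, 0.04, 0, 60, 0, 0, 0.045, 0, 0, 0.02, 0, 0.02, -6, 0, 0.03, 0, 0, -9, 0, 0.03, -0.01, 0, -9, 0, 0.03, -0.01, 0, -9, 0])

```text
time_s: 7.9
position: [568.7, -2.0, 169.8]
ee_rot: [-0.0, 0.118, 0.993, 0.0]
ft_force: [-0.3, 0.1, 0.3]
grip_width: 1.0
gripper_force: 0.0
```

Call:
carry_out(motion=[0.025, -0.006, 0, -8.5, 0, 0.026, -0.007, 0, -8.8, 0, 0, 0, -0.04, 0, 0, 0, 0, -0.04, 0, 0, 0, 0, 0, 0, 0])

```text
time_s: 8.52
position: [616.7, -14.7, 87.1]
ee_rot: [-0.003, 0.264, 0.965, -0.001]
ft_force: [-0.1, -1.2, 0.1]
grip_width: 0.999
gripper_force: 0.0
```

```bash
python3 - <<'E'
import cv2
from cell import cams
a=[cv2.resize(cams.get_image(n)[y:y+170,x:x+130,::-1],None,fx=3,fy=3) for n,x,y in (('side',260,130),('top',260,160))]
cv2.imwrite('pics/d.png',cv2.hconcat(a))
E
```

```text
(no output)
```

View pics/d.png

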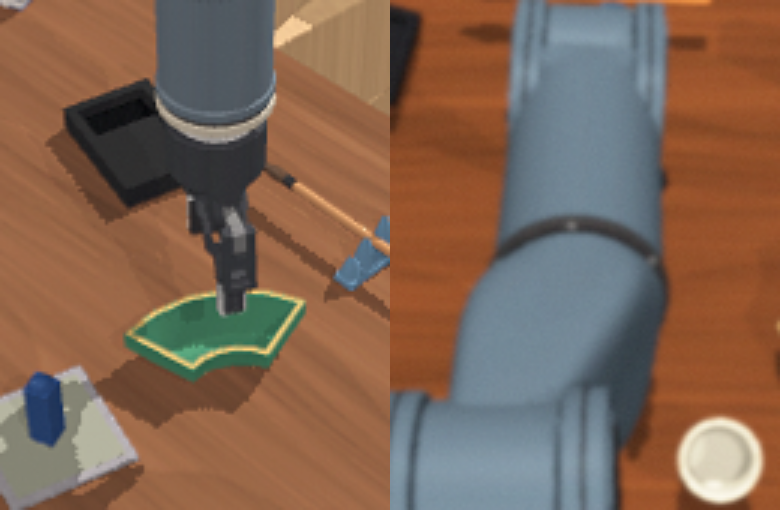

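The seal stands upright on the mat (crop (43,410)), and the gripper lines up over the green tray. I'll cross-check both tray centres from the side view, since red is now empty.

```bash
python3 - <<'E'
from m import *
h=hsvimg('side')
# rim corners: gold line, cast to z=38
for n,lo,hi,px in (('green',(20,90,120),(90,255,255),(332,240)),('red',(170,120,60),(180,255,255),(220,203))):
    m=cv2.inRange(h,lo,hi)
    if n=='red': m|=notwood(h)
    p=contour(m,px);P=cast('side',p,38);c,th,A=poly(P);print(n,c.round(1),np.degrees(th).round(1),round(A),P.min(0).round(),P.max(0).round())
    o={'green':(619.2,-14.6,59.2),'red':(505.5,295.8,21)}[n];a=np.radians(o[2]);R=np.array([[np.cos(a),np.sin(a)],[-np.sin(a),np.cos(a)]])
    q=(P-o[:2])@R.T;print('  tray frame min/max',q.min(0).round(1),q.max(0).round(1))
g=trays(dict(red=(212,259),ivory=(407,262)))
E
```

```text
green [602.8 -15.6] -34.0 2651 [556. -70.] [685.  33.]
  tray frame min/max [-47.1 -74.8] [34.6 77.2]
red [497.5 286. ] -76.1 10199 [443. 214.] [544. 370.]
  tray frame min/max [-59.2 -84. ] [33.  76.9]
red yaw 21.2 deg origin [505.  295.8] area 8772 ext [ 82.4 156.1]
ivory yaw -103.8 deg origin [ 500.7 -247.2] area 9151 ext [ 86.2 155.1]
```

The side view agrees to about 1 mm for both. I'll descend on green.

Call:
carry_out(motion=[0, 0, -0.03, 0, 0, 0, 0, -0.025, 0, 0, 0, 0, -0.012, 0, 0, 0, 0, 0, 0, 0, 0, 0, 0, 0, 0])

```text
time_s: 9.35
position: [619.8, -14.9, 24.0]
ee_rot: [0.001, 0.264, 0.965, 0.0]
ft_force: [0.4, -0.6, 0.1]
grip_width: 0.998
gripper_force: 0.0
```

Call:
carry_out(motion=[-0.0005, 0, -0.0065, 0, 0, 0, 0, 0, 0, 15, 0, 0, 0, 0, 30, 0, 0, 0, 0, 45, 0, 0, 0, 0, 60, 0, 0, 0, 0, 80, 0, 0, 0, 0, 80, 0, 0, 0, 0, 80], squeeze=40)

```text
time_s: 10.35
position: [618.6, -14.9, 16.9]
ee_rot: [0.0, 0.264, 0.965, 0.0]
ft_force: [-1.9, 0.3, 7.1]
grip_width: 0.79
gripper_force: 41.8
```

Call:
carry_out(motion=[0, 0, 0.005, 0, 80, 0, 0, 0.015, 0, 80, 0, 0, 0.025, 0, 80, 0, 0, 0.025, 0, 80, 0, 0, 0, 0, 80], squeeze=50)

```text
time_s: 10.98
position: [619.9, -14.9, 88.9]
ee_rot: [0.002, 0.264, 0.965, 0.001]
ft_force: [-0.3, -0.3, -1.8]
grip_width: 0.786
gripper_force: 54.3
```

Call:
carry_out(motion=[-0.006, 0.02, 0, -2, 80, -0.011, 0.031, 0, -4, 80, -0.011, 0.031, 0, -4, 80, -0.011, 0.031, 0, -4, 80, -0.011, 0.031, 0, -4, 80, -0.011, 0.031, 0, -4, 80, -0.011, 0.031, 0, -4, 80, -0.011, 0.031, 0, -4, 80, -0.011, 0.031, 0, -4, 80, -0.011, 0.025, 0, -3, 80, -0.009, 0.0175, 0, -1.2, 80, 0, 0, 0, 0, 80])

```text
time_s: 12.48
position: [503.1, 297.2, 85.6]
ee_rot: [-0.001, 0.563, 0.826, -0.0]
ft_force: [0.4, -0.3, -1.2]
grip_width: 0.786
gripper_force: 54.3
```

Green is lifted at 2 N and brought over red. I'll check how the green tray actually hangs, and view once.

```bash
python3 - <<'E'
from m import *
s=r.get_state();print(s['position'].round(1),s['ee_rot'].round(3))
im=cams.get_image('side');h=cv2.cvtColor(cv2.resize(im,None,fx=4,fy=4,interpolation=cv2.INTER_CUBIC),cv2.COLOR_RGB2HSV)
cv2.imwrite('pics/e.png',cv2.resize(im[100:260,140:300,::-1],None,fx=3.5,fy=3.5))
z=s['position'][2]-16.9+38
p=contour(cv2.inRange(h,(20,90,60),(90,255,255)),(215,180));P=cast('side',p,z)
a=np.radians(21.1);R=np.array([[np.cos(a),np.sin(a)],[-np.sin(a),np.cos(a)]])
q=(P-s['position'][:2])@R.T;print('frame min/max',q.min(0).round(1),q.max(0).round(1))
E
```

```text
[503.1 297.2  85.6] [-0.001  0.563  0.826 -0.   ]
frame min/max [-56.1 -85.4] [35.1 26.4]
```

View pics/e.png

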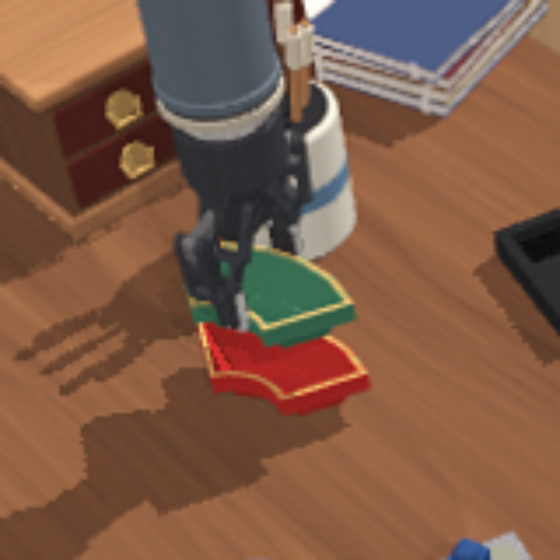

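Green hangs level above red and is aligned. The wide right corners are at (352,300) for green and (367,375) for red in the crop. I'll compare corners via rays at their known rim heights.

```bash
python3 - <<'E'
from m import *
P=lambda x,y:[x/3.5+140-.36,y/3.5+100-.36]
g=cast('side',[P(352,302),P(265,328)],106.7);q=cast('side',[P(367,376),P(281,403)],38)
a=np.radians(21.1);R=np.array([[np.cos(a),np.sin(a)],[-np.sin(a),np.cos(a)]])
print(g.round(1),q.round(1),(g-q).round(1))
print('green in tool frame',((g-[503.1,297.2])@R.T).round(1),'red in red frame',((q-[505.3,295.8])@R.T).round(1))
E
```

```text
[[535.8 230.1]
 [475.  254.1]] [[533.3 223.4]
 [470.8 247.5]] [[2.5 6.8]
 [4.1 6.6]]
green in tool frame [[  6.4 -74.3]
 [-41.8 -30.1]] red in red frame [[  0.1 -77.7]
 [-49.6 -32.7]]
```

Hand-read corners are only good to ~3 mm, so I'll rely on the twice-measured top-view pose (505.2, 295.8, 21.1°). I'll settle and descend with force feedback.

Call:
carry_out(motion=[0, 0, 0, 0, 80, 0, 0, 0, 0, 80])

```text
time_s: 12.78
position: [505.0, 294.5, 86.3]
ee_rot: [0.0, 0.565, 0.825, -0.0]
ft_force: [-0.3, -0.2, -1.4]
grip_width: 0.786
gripper_force: 54.3
```

Call:
carry_out(motion=[0, 0.001, -0.015, 0, 80, 0, 0, -0.015, 0, 80, 0, 0, -0.008, 0, 80, 0, 0, -0.004, 0, 80, 0, 0, 0, 0, 80, 0, 0, 0, 0, 80])

```text
time_s: 13.52
position: [504.7, 296.7, 44.6]
ee_rot: [0.0, 0.565, 0.825, 0.0]
ft_force: [1.3, 0.6, -1.5]
grip_width: 0.79
gripper_force: 54.3
```

Call:
carry_out(motion=[0, 0, -0.003, 0, 80, 0, 0, -0.003, 0, 80, 0, 0, 0, 0, 80, 0, 0, 0, 0, 80])

```text
time_s: 14.02
position: [504.5, 296.6, 38.3]
ee_rot: [-0.0, 0.565, 0.825, 0.0]
ft_force: [-0.0, 0.1, -1.8]
grip_width: 0.788
gripper_force: 54.3
```

Call:
carry_out(motion=[0, 0, -0.002, 0, 80, 0, 0, -0.002, 0, 80, 0, 0, 0, 0, 80, 0, 0, -0.001, 0, 80, 0, 0, 0, 0, 80])

```text
time_s: 14.65
position: [504.3, 296.5, 33.3]
ee_rot: [-0.0, 0.565, 0.825, -0.0]
ft_force: [-0.1, -0.6, -0.1]
grip_width: 0.789
gripper_force: 54.2
```

Call:
carry_out(motion=[0, 0, -0.001, 0, 80, 0, 0, 0, 0, 80, 0, 0, 0, 0, 80])

```text
time_s: 15.02
position: [504.4, 296.5, 33.1]
ee_rot: [-0.0, 0.565, 0.825, 0.0]
ft_force: [-3.1, -1.4, 11.0]
grip_width: 0.784
gripper_force: 54.8
```

Home: 11 N at z 33.1 against 32.9 expected. Release, rise and go to ivory.

Call:
carry_out(motion=[0, 0, 0.0005, 0, 60, 0, 0, 0, 0, 45, 0, 0, 0, 0, 30, 0, 0, 0, 0, 0, 0, 0, 0, 0, 0, 0, 0, 0.015, 0, 0, 0, 0, 0.04, 0, 0, 0, 0, 0.045, 0, 0, 0, -0.02, 0.03, -6, 0, 0, -0.035, 0, -8, 0, 0, -0.035, 0, -8, 0, 0, -0.035, 0, -8, 0])

```text
time_s: 16.52
position: [504.5, 170.6, 164.0]
ee_rot: [-0.0, 0.761, 0.649, 0.001]
ft_force: [0.6, -0.1, 1.1]
grip_width: 1.006
gripper_force: 0.0
```

Call:
carry_out(motion=[0, -0.04, 0, -9, 0, 0, -0.04, 0, -9, 0, 0, -0.04, 0, -9, 0, 0, -0.04, 0, -9, 0, 0, -0.04, 0, -9, 0, 0, -0.04, 0, -9, 0, 0, -0.04, 0, -9, 0, 0, -0.04, 0, -9, 0, 0, -0.04, 0, -9, 0, 0, -0.04, 0, -9, 0, 0, -0.017, 0, -5, 0, 0, 0, 0, 0, 0])

```text
time_s: 18.02
position: [504.2, -246.6, 163.6]
ee_rot: [0.0, 0.993, -0.121, 0.0]
ft_force: [0.4, 0.3, -0.2]
grip_width: 1.002
gripper_force: 0.0
```

```bash
python3 - <<'E'
from m import *
s=r.get_state();print(s['position'].round(1),s['ee_rot'].round(3))
im=cams.get_image('side');h=cv2.cvtColor(cv2.resize(im,None,fx=4,fy=4,interpolation=cv2.INTER_CUBIC),cv2.COLOR_RGB2HSV)
t=cams.get_image('top')
cv2.imwrite('pics/f.png',cv2.hconcat([cv2.resize(x[:,:,::-1],None,fx=3,fy=3) for x in (im[160:300,160:290],t[190:330,160:290])]))
P=cast('side',contour(notwood(h),(370,324)),38)
a=np.radians(-103.8);R=np.array([[np.cos(a),np.sin(a)],[-np.sin(a),np.cos(a)]])
q=(P-[500.7,-247.2])@R.T;print('ivory',q.min(0).round(1),q.max(0).round(1))
h=hsvimg('top');print('nest: ');tray(notwood(h),255,255,(212,259),z=38)
P=cast('top',contour(cv2.inRange(h,(20,90,60),(90,255,255)),(212,259)),50);print(poly(P))
E
```

```text
[ 504.2 -246.6  163.6] [ 0.     0.993 -0.121  0.   ]
ivory [-48.2 -84.6] [41.3 74.7]
nest: 
yaw 20.8 deg origin [506.8 299.7] area 9021 ext [ 84.2 159.7]
(array([503.24467837, 296.39152168]), np.float64(-1.2096477831561248), 8456.455831203377)
```

View pics/f.png

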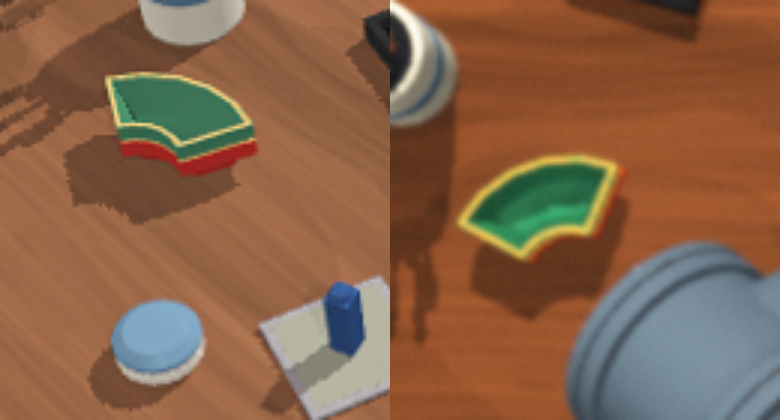

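Green is fully nested in red with an even lip all round, the seal stands on the mat, and nothing else moved. Now grasp ivory.

Call:
carry_out(motion=[-0.0035, -0.0005, -0.04, 0, 0, 0, 0, -0.04, 0, 0, 0, 0, -0.035, 0, 0, 0, 0, -0.02, 0, 0, 0, 0, -0.007, 0, 0, 0, 0, 0, 0, 0, 0, 0, 0, 0, 0])

```text
time_s: 19.05
position: [501.5, -246.2, 21.8]
ee_rot: [0.0, 0.993, -0.12, 0.001]
ft_force: [-0.7, -0.2, -1.2]
grip_width: 0.998
gripper_force: 0.0
```

Call:
carry_out(motion=[-0.0005, -0.0007, -0.0045, 0, 0, 0, 0, 0, 0, 15, 0, 0, 0, 0, 30, 0, 0, 0, 0, 45, 0, 0, 0, 0, 60, 0, 0, 0, 0, 80, 0, 0, 0, 0, 80, 0, 0, 0, 0, 80], squeeze=40)

```text
time_s: 20.05
position: [500.5, -246.6, 16.8]
ee_rot: [-0.0, 0.993, -0.12, 0.0]
ft_force: [-1.8, 1.5, 6.8]
grip_width: 0.797
gripper_force: 41.8
```

Call:
carry_out(motion=[0, 0, 0.005, 0, 80, 0, 0, 0.015, 0, 80, 0, 0, 0.03, 0, 80, 0, 0, 0.04, 0, 80, 0, 0, 0.04, 0, 80, 0, 0, 0.02, 0, 80, 0, 0, 0, 0, 80], squeeze=50)

```text
time_s: 20.92
position: [501.0, -247.0, 168.1]
ee_rot: [0.0, 0.993, -0.12, 0.001]
ft_force: [-0.8, 0.1, -1.9]
grip_width: 0.787
gripper_force: 54.7
```

Call:
carry_out(motion=[0, 0.018, 0, 4, 80, 0, 0.03, 0, 7, 80, 0, 0.03, 0, 7, 80, 0, 0.03, 0, 7, 80, 0, 0.03, 0, 7, 80, 0, 0.03, 0, 7, 80, 0, 0.03, 0, 7, 80, 0, 0.03, 0, 7, 80, 0, 0.03, 0, 7, 80, 0, 0.03, 0, 7, 80, 0, 0.03, 0, 7, 80, 0, 0.03, 0, 7, 80])

```text
time_s: 22.42
position: [499.0, 103.3, 165.3]
ee_rot: [-0.0, 0.831, 0.557, -0.001]
ft_force: [-0.0, 0.6, -1.0]
grip_width: 0.786
gripper_force: 54.7
```

Call:
carry_out(motion=[0, 0.03, 0, 7, 80, 0, 0.03, 0, 7, 80, 0, 0.03, 0, 7, 80, 0.002, 0.03, 0, 7, 80, 0.002, 0.03, 0, 7, 80, 0, 0.03, 0, 7, 80, 0, 0.015, 0, 2, 80, 0, 0, 0, 0, 80, 0, 0, 0, 0, 80, 0, 0, 0, 0, 80])

```text
time_s: 23.68
position: [504.6, 295.1, 166.4]
ee_rot: [0.0, 0.566, 0.825, -0.0]
ft_force: [-0.5, -0.2, -1.3]
grip_width: 0.789
gripper_force: 54.7
```

Call:
carry_out(motion=[0, 0.0015, -0.03, 0, 80, 0, 0, -0.03, 0, 80, 0, 0, -0.025, 0, 80, 0, 0, -0.015, 0, 80, 0, 0, -0.004, 0, 80, 0, 0, 0, 0, 80, 0, 0, 0, 0, 80])

```text
time_s: 24.55
position: [505.0, 298.1, 63.2]
ee_rot: [0.0, 0.565, 0.825, 0.001]
ft_force: [-0.3, 0.8, -1.6]
grip_width: 0.786
gripper_force: 54.7
```

Call:
carry_out(motion=[0, -0.001, -0.004, 0, 80, 0, 0, -0.003, 0, 80, 0, 0, -0.002, 0, 80, 0, 0, 0, 0, 80, 0, 0, 0, 0, 80])

```text
time_s: 25.18
position: [504.5, 296.9, 53.3]
ee_rot: [0.0, 0.565, 0.825, -0.0]
ft_force: [-0.4, 0.4, -1.3]
grip_width: 0.786
gripper_force: 54.7
```

Call:
carry_out(motion=[0, 0, -0.002, 0, 80, 0, 0, -0.001, 0, 80, 0, 0, -0.001, 0, 80, 0, 0, 0, 0, 80, 0, 0, 0, 0, 80])

```text
time_s: 25.8
position: [504.4, 296.9, 49.3]
ee_rot: [-0.0, 0.565, 0.825, -0.0]
ft_force: [-0.7, 0.4, -2.1]
grip_width: 0.787
gripper_force: 54.7
```

Call:
carry_out(motion=[0, 0, -0.001, 0, 80, 0, 0, 0, 0, 80, 0, 0, 0, 0, 80])

```text
time_s: 26.18
position: [504.5, 296.9, 49.0]
ee_rot: [-0.0, 0.565, 0.825, 0.0]
ft_force: [-0.7, -0.3, 7.3]
grip_width: 0.786
gripper_force: 55.5
```

Home at 49.0 against 48.8 expected. Release, rise, back off.

Call:
carry_out(motion=[0, 0, 0, 0, 60, 0, 0, 0, 0, 45, 0, 0, 0, 0, 30, 0, 0, 0, 0, 0, 0, 0, 0, 0, 0, 0, 0, 0.015, 0, 0, 0, 0, 0.04, 0, 0, 0, 0, 0.045, 0, 0, 0, 0, 0.04, 0, 0, -0.03, -0.03, 0.02, 0, 0, -0.03, -0.04, 0, 0, 0, -0.03, -0.04, 0, 0, 0])

```text
time_s: 27.68
position: [413.7, 185.7, 209.4]
ee_rot: [0.0, 0.565, 0.825, 0.001]
ft_force: [0.8, -1.2, -0.1]
grip_width: 1.001
gripper_force: 0.0
```

Call:
carry_out(motion=[0, -0.04, 0, 0, 0, 0, -0.04, 0, 0, 0, 0, -0.04, 0, 0, 0, 0, 0, 0, 0, 0, 0, 0, 0, 0, 0])

```text
time_s: 28.3
position: [414.6, 67.3, 208.9]
ee_rot: [0.0, 0.565, 0.825, 0.001]
ft_force: [0.3, 0.0, 0.2]
grip_width: 1.002
gripper_force: 0.0
```

```bash
python3 - <<'E'
from m import *
im=cams.get_image('side');t=cams.get_image('top')
cv2.imwrite('pics/g.png',cv2.hconcat([cv2.resize(x[:,:,::-1],None,fx=2,fy=2) for x in (im[100:370,150:350],t[140:410,160:360])]))
E
```

```text
(no output)
```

View pics/g.png

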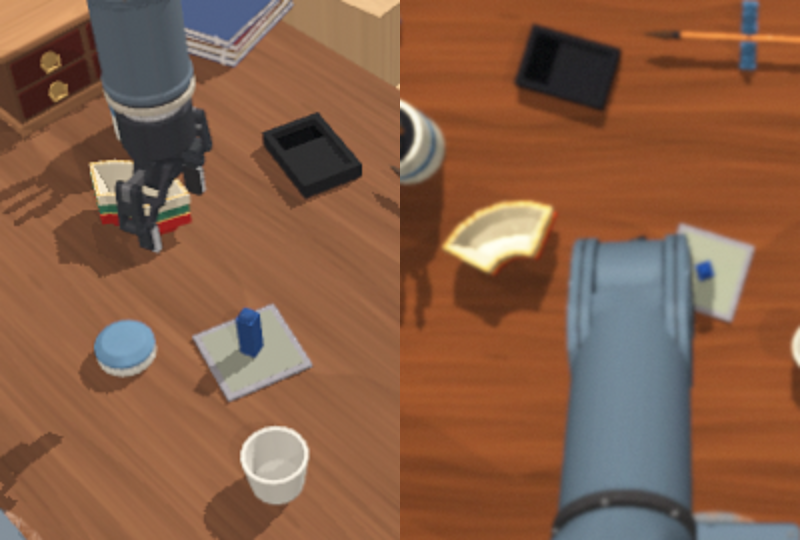

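The three trays are stacked ivory over green over red with level, matching lips (side crop (140,200), top crop (500,237)). The seal stands upright on the mat (side crop (250,333)), and everything else is in place.

```bash
python3 -c "
from cell import r
print(r.close_job())"
```

```text
the job is handed in; nothing more can be done
None
```

The job is handed in at about 28 s: the seal stands upright near the centre of the mat, green is fully home in red and ivory in green, and the last pictures show the neighbouring things in view where they were.

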